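# Thread the reference thermometer through the bath guide and lid port and hold it

### The job

Check the lidded bath with the big reference thermometer (the wide dial) from the rack: feed its stem gently down through the guide sleeve on the bath's support arm and on through the port in the lid, until the ring mark on the stem is level with the mouth of the lid port. The guide's clamp screw is loose, so finish while holding the thermometer there, upright, still and in your grip; leave everything else where it is.

Things in the scene. Friction and masses are not known exactly. Their poses are not given: they have to be found in the camera images.
- thermometer: Steel dial thermometer, 0.13 kg, hanging upright, stem down, in one of the rack's three holes. Origin on its axis at the underside of its hexagon nut, which rests on the rack; z up. Nut 22 mm wide, 13 mm high; on it the white-faced dial, a disc 48 mm in diameter, 13 to 29 mm above the origin: grip its rim. Below: thread stub, 14 mm diameter, 8 mm long, then the round stem, 6.5 mm.
- tip (a point): Rounded lower end of the thermometer's stem, 118 mm below its origin and 45 mm below the ring mark.
- ring_mark (a point): Dark ring mark round the thermometer's stem, on its axis: 45 mm above the tip, 73 mm below the thermometer's origin.
- bath: White lidded laboratory bath, fixed, 270 mm wide (y), 200 mm deep (x) plus a 32 mm console towards the robot; steel lid 110 mm above the bench with a black bridge handle 139 mm high. Origin under its centre on the bench; x points to its back. Behind it a 12 mm support rod rises to 192 mm, 88 mm from the port's axis; its boss head (180 mm high) and thin arm carry the guide above the port.
- guide (a point): Centre of the upper mouth of the steel guide sleeve, 176 mm above the bench. Sleeve upright, 18 mm long, bore 9.5 mm; its top 8 mm flare like a funnel to about 20 mm inside, 30 mm outside. A small clamp screw sticks out 28 mm sideways 13 mm below the mouth; only the boss head and rod behind stand higher nearby.
- port (a point): Centre of the upper mouth of the black port bush in the lid, 122 mm above the bench, exactly 54 mm below the guide's mouth and in line with it. Same bore and funnel as the guide; the bore opens into the deep tank under the lid, whose floor is 22 mm above the bench.
- rack: Clear acrylic rack, fixed to the bench, 275 mm long (x) by 80 mm wide (y), two plates on brass posts; upper plate's top 125 mm above the bench (post caps 4 mm higher). Origin under its centre on the bench. Three 16 mm holes in a row along its x axis, at -90, 0 and +90 mm, in line through both plates.
- pocket_thermometer: Small pocket thermometer, dial 30 mm in diameter, hanging in another hole of the rack; origin at the underside of its nut, top 23 mm above it. To be left alone.
- spatula: Steel spatula with a black round handle 17 mm thick, standing 42 mm above the rack, hanging in the third hole; origin at the underside of its collar. To be left alone.
- tip_box: Blue pipette-tip box, 85 x 125 x 60 mm, loose on the bench at the left; origin under its centre. To be left alone.
- tube_box: Clear box with three red-capped tubes, 70 x 110 mm and 108 mm high, loose on the bench at the right; origin under its centre. To be left alone.
Things that resemble listed ones, but are neither listed nor needed, are in the scene too. What is shaped like the thermometer but brown, red or yellow is not meant.

How it is judged:
By the outcome, as a careful person would: the job done as asked, in the order asked, and still so for the second after the job is handed in, while the arm keeps its last pose, push and grip.
It also fails if it takes over 51 s, if anything falls off the work surface, if the arm or the gripper's body presses on something with over 40 N, if the wrist force passes 120 N, or if a joint passes its speed limit or range.

### The arm

A 7-joint arm with a two-finger parallel gripper is mounted at the origin on the work surface. World frame = base frame: x ahead of the robot, y to its left, z up, the work surface at z = 0. Lengths are in mm, angles in rad, forces in N, time in s.
With the tool pointing down it reaches from about 425 to 875 mm from the base axis. Payload 8.4 kg.
Tool frame: the origin (TCP) lies on the mounting face of the last link; the fingertips stand 173 mm ahead of it and the grasp point (between the pads) lies 155 mm ahead of it (manip.grip_depth is the distance from the TCP to the grasp point, in mm); z points along the fingers, y is the direction in which the jaws open and shut (so a half turn about z gives the same grasp; the last joint's range is limited). The gripper opens to 85 mm and grips with 20 to 120 N. Pads are 22 mm wide; open, the fingers measure 114 mm over their backs; the gripper's body (76 mm by 85 mm) begins 54 mm behind the grasp point. The pads swing forward as they close: fully open they stand 13 mm farther back than shut.
Start: joints at [1.244, 0.333, 0.04, 1.465, -0.013, 1.343, -0.059], TCP at [146.773, -633.191, 404.708] pointing down, gripper open.
Joint ranges: [-2.58, 2.58], [-0.38, 2.09], [-1.3, 1.39], [0.25, 2.4], [-1.5, 4.64], [0.08, 2.09], [-2.65, 2.65]. Speed limits (rad/s): [2.22, 2.22, 2.79, 2.79, 3.14, 3.14, 3.14].

### API

Orientations are given as a unit quaternion [x, y, z, w].
In Python, from workcell import manip gives the robot as it stands. The module is installed in compiled form; this text tells all that it offers.
- The arm moves only by the tool play_rows, never from a script. Its argument "steps" is a list of rows, each an object with "slide": the shift along the tool's x, y, z in cm, a list of three; "turn": the turn about the tool's z in rad. In form: [{"slide": [x, y, z], "turn": turn}, ...]. A call has 1 to 5 rows; each row is the pose to reach, as a shift and turn from the pose measured when the call began, along the tool's axes at that moment; what a row does not reach only later rows make up. A row lasts 1/12 s, in which the tool goes at most 41.7 mm and 7.16 degrees, less where a joint would pass 70% of its speed; a pose out of reach is approached as far as the arm can. A call with a gripper value outside its range is refused whole. "fingers" is the opening, from 0 (shut) to 1 (fully open), set as the call begins (left out, the last holds). The fingers move at their own pace and stop on an object; the grip force is fixed at half the most. Time passes only in rows, so rows that repeat a pose let the fingers close. It gives the time, the measured TCP pose, the force and the opening at its end, in the units of the state.
- manip.get_obs(): the state, without advancing time (a new reading comes with each control period).
- manip.grab_frame(name): name is "scene" or "top" or "wrist"; returns a dict with "image" (480x640x3 uint8, red, green, blue), "K" (3x3 intrinsics, pixels), "distortion" ([k1, k2, p1, p2, k3] as OpenCV has them; the pictures are not rectified), "world_to_cam" (4x4, takes a point from world to camera coordinates). Camera axes: x right, y up, looking along -z (the intrinsics and any distortion apply to the point x, -y, -z); pixel columns grow to the right and rows downward; lengths in mm; the calibration is good to about 2 mm. A picture is of the moment at which its call begins. There is no depth.
- manip.sign_off(): hands the job in, once; it reports no verdict.
The state is a dict: "time_s": time; "joint_positions": joint angles; "joint_velocities": joint speeds; "joint_efforts": joint torques, N m; "eef_pos": TCP position; "orientation": TCP orientation; "ft_force": force on the tool from outside, world axes, zero at the start; "ft_torque": the same for the moment, N m; "finger_gap": finger opening in mm.
Only numpy, scipy, OpenCV 4.12 (cv2) and the standard library are available. Lean on these libraries where they do the work, as an engineer would, in place of code of your own. Each camera call takes 0.05 s, during which the arm holds its last target. There are 200 camera calls.

## Working session

There is one attempt and no reset: what is moved stays moved. The work goes in short steps, Python scripts to look and compute and a tool call to move; the robot and the scene stay as the last step left them, time stands still between calls to the robot, and variables do not carry over. Pictures are saved under pics/ and viewed, about 8 in all and at most 12, crops included, and the job is handed in when it is done.

Besides the shell and the picture viewer there is one more tool, called by a JSON object that holds its "name" and its "arguments", one argument or row to a line. play_rows: Moves the arm, as the interface text tells. Its arguments: {"type":"object","properties":{"steps":{"type":"array"},"fingers":{"type":"number"}},"required":["steps"]}

```bash
mkdir -p pics; cat > h.py <<'E'
import numpy as np, cv2
from workcell import manip
from scipy.spatial.transform import Rotation as R
def grab(n,f=None):
    d=manip.grab_frame(n)
    if f: cv2.imwrite('pics/'+f,cv2.cvtColor(d['image'],cv2.COLOR_RGB2BGR))
    return d
def ray(d,uv):
    K=np.array(d['K'],float);D=np.array(d['distortion'],float)
    p=cv2.undistortPoints(np.array([[uv]],float),K,D)[0,0]
    T=np.array(d['world_to_cam']);Rm=T[:3,:3]
    return -Rm.T@T[:3,3], Rm.T@np.array([p[0],-p[1],-1])
def onz(d,uv,z):
    o,v=ray(d,uv); return o+v*(z-o[2])/v[2]
def tri(ds,uvs):
    A=np.zeros((3,3));b=np.zeros(3);rs=[ray(d,u) for d,u in zip(ds,uvs)]
    for o,v in rs:
        v=v/np.linalg.norm(v);P=np.eye(3)-np.outer(v,v);A+=P;b+=P@o
    x=np.linalg.solve(A,b)
    return x,[np.linalg.norm(np.cross(x-o,v/np.linalg.norm(v))) for o,v in rs]
def proj(d,P):
    T=np.array(d['world_to_cam']);c=(T[:3,:3]@np.array(P,float).reshape(-1,3).T).T+T[:3,3]
    c=c*[1,-1,-1]
    return cv2.projectPoints(c.reshape(-1,1,3),np.zeros(3),np.zeros(3),np.array(d['K'],float),np.array(d['distortion'],float))[0][:,0]
E
python3 - <<'E'
from h import *
import pickle
ds={n:grab(n,n+'0.png') for n in('scene','top','wrist')}
pickle.dump(ds,open('d0.pkl','wb'))
for n,d in ds.items(): print(n,np.round(ray(d,(320,240)),2).tolist(),d['K'][0][0])
print(manip.get_obs(), manip.grip_depth)
E
```

```text
scene [[1155.54, 570.76, 1132.68], [-0.5, -0.44, -0.74]] 485.366076129476
top [[337.35, -23.69, 1515.54], [0.09, 0.01, -1.0]] 539.743643066086
wrist [[211.72, -618.89, 373.57], [-0.24, -0.05, -0.97]] 414.4965910840189
{'time_s': 0.15, 'joint_positions': array([ 1.24380533,  0.33376837,  0.03988688,  1.46605031, -0.01340358,
        1.34328912, -0.05850239]), 'joint_velocities': array([-0.00110403, -0.00084835, -0.00067104, -0.00361983, -0.0015683 ,
       -0.00231426,  0.00079722]), 'joint_efforts': array([ 2.45323463e-03, -6.59040070e+01,  1.36714641e+00, -4.05864358e+01,
        1.68550137e-02,  9.76291951e-03, -7.45065876e-06]), 'eef_pos': array([ 146.74551806, -633.08692337,  404.02156518]), 'orientation': array([ 9.93522421e-01,  1.13634539e-01, -1.11900830e-04, -6.14447958e-04]), 'ft_force': array([ 0.23207257, -0.65607812,  0.04176265]), 'ft_torque': array([0.02421615, 0.01979599, 0.02594368]), 'finger_gap': 85.3570182355158} 154.70000000000002
```

View pics/scene0.png

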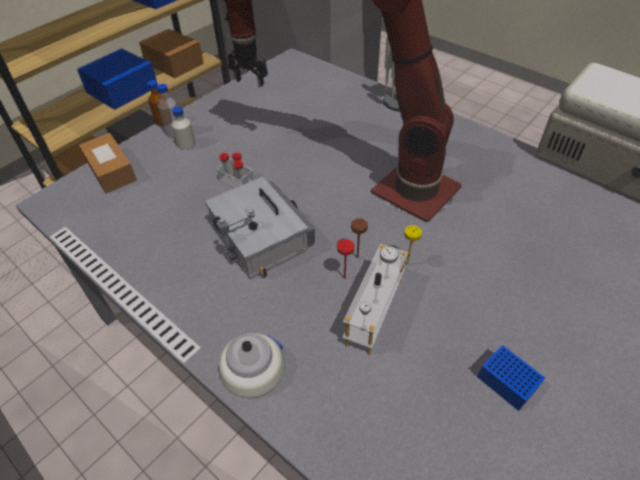

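View pics/top0.png

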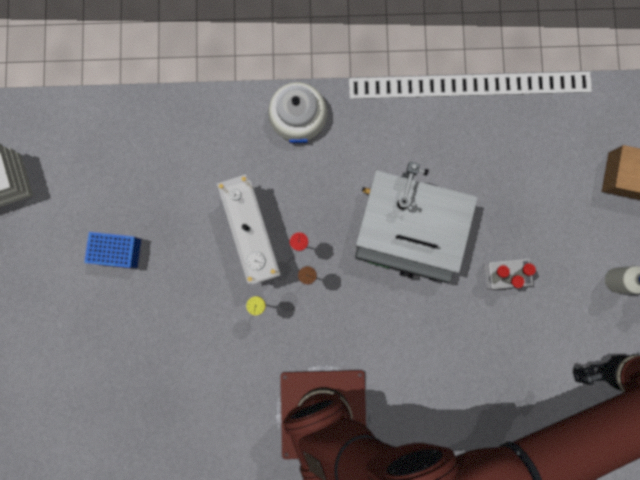

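The scene picture shows three things in the rack: a wide white dial at scene (389,255) / top (257,261), a spatula in the middle hole at (377,279), and a small white dial at (365,308) / top (236,195). Red, brown and yellow look-alikes stand beside the rack. The wide dial fits the description, being the larger of the two white ones. The guide is near scene (251,213–226) / top (404,204). I'll confirm both in one enlarged crop.

```bash
python3 - <<'E'
from h import *
import pickle
ds=pickle.load(open('d0.pkl','rb'))
s=cv2.cvtColor(ds['scene']['image'],cv2.COLOR_RGB2BGR);t=cv2.cvtColor(ds['top']['image'],cv2.COLOR_RGB2BGR)
def c(im,x,y,w,h): return cv2.resize(im[y:y+h,x:x+w],(400,300),interpolation=cv2.INTER_CUBIC)
a=np.hstack([c(s,350,220,80,60),c(s,210,190,80,60)])
b=np.hstack([c(t,220,220,80,60),c(t,370,155,80,60)])
cv2.imwrite('pics/crop.png',np.vstack([a,b]))
p=tri([ds['scene'],ds['top']],[(389,255),(257,261)]);print(p)
p=tri([ds['scene'],ds['top']],[(365,308),(236,195)]);print(p)
E
```

```text
(array([413.18781675, 157.90361249, 141.0904634 ]), [np.float64(1.6204228100243825), np.float64(1.6204228100244147)])
(array([586.36222781, 209.38587617, 137.22404262]), [np.float64(0.4880907367515596), np.float64(0.48809073675149045)])
```

View pics/crop.png

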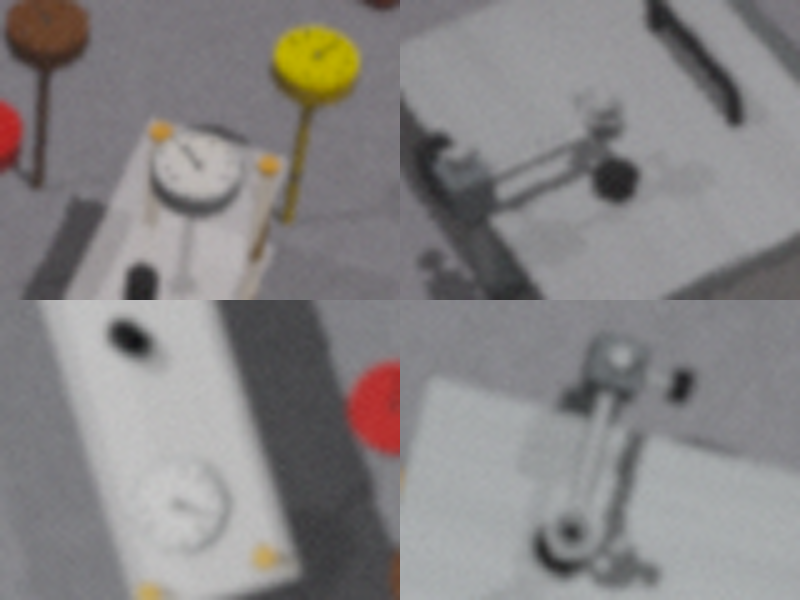

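```bash
python3 - <<'E'
from h import *
import pickle
ds=pickle.load(open('d0.pkl','rb'));S,T=ds['scene'],ds['top']
print('dial',tri([S,T],[(389.4,252.8),(256.4,261.4)]),onz(S,(389.4,252.8),154),onz(T,(256.4,261.4),154))
print('pocket',tri([S,T],[(365,308),(236,195)]),onz(S,(365,308),148),onz(T,(236,195),148))
print('spat',onz(T,(246,228),167))
print('guide',tri([S,T],[(250.6,213),(404.4,201.4)]),onz(S,(250.6,213),176),onz(T,(404.4,201.4),176))
print('port',onz(S,(252.8,226),122), onz(T,(401.2,204.5),122))
print('boss',onz(T,(413.8,166.5),192))
print('caps',onz(T,(273,271.5),129),onz(T,(250,278.5),129))
for n in [(255.5,306),(308,275),(300,242)]: print('decoy',onz(T,n,140))
print('tubes',onz(T,(511,275),108))
E
```

```text
dial (array([412.00438475, 158.02387975, 149.14195326]), [np.float64(1.1898874168117273), np.float64(1.1898874168116673)]) [414.94401919 161.00045347 154.        ] [412.39761336 156.3874841  154.        ]
pocket (array([586.36222781, 209.38587617, 137.22404262]), [np.float64(0.4880907367515596), np.float64(0.48809073675149045)]) [592.23608337 213.68615913 148.        ] [584.69158753 207.16546696 148.        ]
spat [496.46045718 179.65242972 167.        ]
guide (array([ 552.52213113, -220.70411421,  167.48220165]), [np.float64(0.7020806328842747), np.float64(0.7020806328842625)]) [ 557.49260417 -213.08288134  176.        ] [ 551.62986042 -219.99865639  176.        ]
port [ 556.93254795 -214.09320309  122.        ] [ 552.32802839 -219.23650291  122.        ]
boss [ 636.39851637 -244.72027686  192.        ]
caps [386.69588796 117.44710577 129.        ] [370.37073036 176.73856791 129.        ]
decoy [300.33397135 162.14171366 140.        ]
decoy [375.01261627  27.44701606 140.        ]
decoy [459.79525709  45.9199818  140.        ]
tubes [ 361.56363724 -498.89614831  108.        ]
```

```bash
cat >> h.py <<'E'
def go(x,y,z,yaw=None):
    o=manip.get_obs();Rm=R.from_quat(o['orientation']).as_matrix()
    d=np.array([x,y,z])-o['eef_pos'];yc=np.degrees(np.arctan2(Rm[1,0],Rm[0,0]))
    t=0 if yaw is None else -np.radians(yaw-yc)
    print('t',round(o['time_s'],2),'pos',o['eef_pos'].round(1),'yaw',round(yc,2),'tilt_mrad',(Rm[:2,2]*1e3).round(1),'F',o['ft_force'].round(1),'gap',round(o['finger_gap'],1),'j',o['joint_positions'].round(2))
    print('SLIDE cm',(Rm.T@d/10).round(2),'turn',round(t,4),'dist',np.linalg.norm(d).round(1))
E
python3 -c "
from h import *
go(520,-330,430,16.4)"
```

```text
t 0.15 pos [ 146.7 -633.1  404. ] yaw 13.05 tilt_mrad [-0.4  1.2] F [ 0.2 -0.7  0. ] gap 85.4 j [ 1.24  0.33  0.04  1.47 -0.01  1.34 -0.06]
SLIDE cm [ 43.2  -21.1   -2.58] turn -0.0585 dist 481.5
```

{"name": "play_rows", "arguments": {
  "steps": [
    {"slide": [43.2,-21.1,-2.6],"turn": -0.058},
    {"slide": [43.2,-21.1,-2.6],"turn": -0.058},
    {"slide": [43.2,-21.1,-2.6],"turn": -0.058},
    {"slide": [43.2,-21.1,-2.6],"turn": -0.058},
    {"slide": [43.2,-21.1,-2.6],"turn": -0.058}
  ],
  "fingers": 1
}}

```text
time_s: 0.57
eef_pos: [309.4, -500.5, 415.7]
orientation: [0.99, 0.142, -0.0, -0.001]
ft_force: [1.5, -2.0, -0.5]
finger_gap: 85.8
```

```bash
python3 -c "
from h import *
go(520,-330,430,16.4)"
```

```text
t 0.57 pos [ 309.4 -500.5  415.7] yaw 16.36 tilt_mrad [-0.5  1.3] F [ 1.5 -2.  -0.5] gap 85.8 j [ 1.01  0.21 -0.09  1.6   0.02  1.34 -0.36]
SLIDE cm [ 25.01 -10.43  -1.42] turn -0.0007 dist 271.3
```

{"name": "play_rows", "arguments": {
  "steps": [
    {"slide": [25,-10.4,-1.4],"turn": 0},
    {"slide": [25,-10.4,-1.4],"turn": 0},
    {"slide": [25,-10.4,-1.4],"turn": 0},
    {"slide": [25,-10.4,-1.4],"turn": 0},
    {"slide": [25,-10.4,-1.4],"turn": 0}
  ]
}}

```text
time_s: 0.98
eef_pos: [471.0, -369.4, 426.6]
orientation: [0.99, 0.142, -0.0, -0.001]
ft_force: [0.9, -1.4, 1.1]
finger_gap: 85.3
```

```bash
python3 -c "
from h import *
go(500,150,430,16.4)"
```

```text
t 0.98 pos [ 471.  -369.4  426.6] yaw 16.35 tilt_mrad [-0.6  1.3] F [ 0.9 -1.4  1.1] gap 85.3 j [ 0.77  0.23 -0.22  1.55  0.05  1.36 -0.73]
SLIDE cm [ 17.4  -49.02  -0.28] turn -0.0009 dist 520.2
```

{"name": "play_rows", "arguments": {
  "steps": [
    {"slide": [1.8,-14,0],"turn": 0},
    {"slide": [1.8,-14,0],"turn": 0},
    {"slide": [1.8,-14,0],"turn": 0},
    {"slide": [1.8,-14,0],"turn": 0},
    {"slide": [1.8,-14,0],"turn": 0}
  ]
}}

```text
time_s: 1.4
eef_pos: [449.1, -225.2, 427.2]
orientation: [0.989, 0.145, -0.0, -0.001]
ft_force: [0.2, -0.1, 0.1]
finger_gap: 85.5
```

```bash
python3 -c "
from h import *
import pickle
d=grab('wrist','w1.png');pickle.dump(d,open('w1.pkl','wb'));print(proj(d,[(552,-220,176),(552,-220,122)]))
go(480,150,430,16.4)"
```

```text
[[369.78642806  64.65582303]
 [360.06208459  78.78072816]]
t 1.45 pos [ 448.9 -227.9  427.2] yaw 16.56 tilt_mrad [-0.1  0.6] F [ 0.5 -0.6  0.1] gap 85.2 j [ 0.68  0.04 -0.3   1.77  0.01  1.34 -0.91]
SLIDE cm [ 13.74 -35.33  -0.26] turn 0.0027 dist 379.1
```

View pics/w1.png

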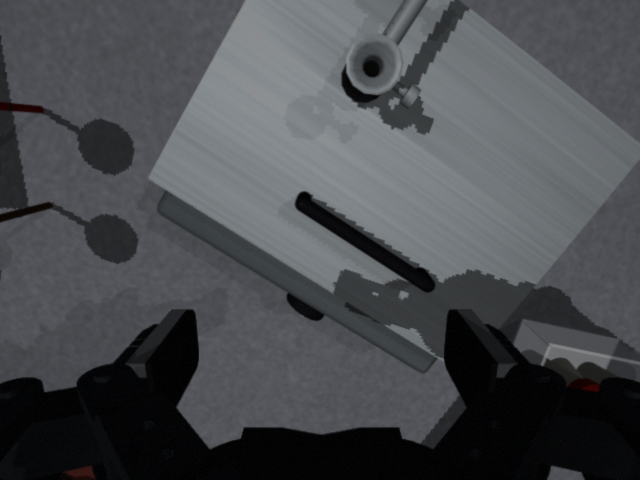

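The wrist view shows the guide funnel's rim centred near (374,65), with its bore at (372,66) and the clamp screw at (410,97). This agrees with the projection of the earlier estimate to about 2 mm. Next I'll go to the rack.

{"name": "play_rows", "arguments": {
  "steps": [
    {"slide": [13.7,-35.3,-0.3],"turn": 0},
    {"slide": [13.7,-35.3,-0.3],"turn": 0},
    {"slide": [13.7,-35.3,-0.3],"turn": 0},
    {"slide": [13.7,-35.3,-0.3],"turn": 0},
    {"slide": [13.7,-35.3,-0.3],"turn": 0}
  ]
}}

```text
time_s: 1.87
eef_pos: [465.9, -21.9, 428.8]
orientation: [0.99, 0.143, 0.0, -0.0]
ft_force: [0.7, 0.9, 0.5]
finger_gap: 85.1
```

```bash
python3 -c "
from h import *
import pickle
d=pickle.load(open('w1.pkl','rb'));print('guide',onz(d,(374,65),176),'bore',onz(d,(372,66),168), ray(d,(374,65)))
go(430,150,390,16.4)"
```

```text
guide [ 552.45592692 -222.05009337  176.        ] bore [ 553.13126938 -221.76678693  168.        ] (array([ 512.96681003, -206.91111393,  396.89741469]), array([ 0.19320444, -0.07406897, -1.08076263]))
t 1.87 pos [465.9 -21.9 428.8] yaw 16.41 tilt_mrad [0.2 0.4] F [0.7 0.9 0.5] gap 85.1 j [ 0.48 -0.03 -0.51  1.83 -0.02  1.34 -1.31]
SLIDE cm [  1.41 -17.5    3.89] turn 0.0002 dist 179.9
```

{"name": "play_rows", "arguments": {
  "steps": [
    {"slide": [1.4,-17.5,3],"turn": 0},
    {"slide": [1.4,-17.5,3],"turn": 0},
    {"slide": [1.4,-17.5,3],"turn": 0},
    {"slide": [1.4,-17.5,3],"turn": 0},
    {"slide": [1.4,-17.5,3],"turn": 0}
  ]
}}

```text
time_s: 2.28
eef_pos: [428.5, 154.7, 398.5]
orientation: [0.989, 0.145, 0.0, -0.001]
ft_force: [-0.6, 0.5, 0.1]
finger_gap: 85.5
```

```bash
python3 -c "
from h import *
import pickle
d=grab('wrist','w2.png');pickle.dump(d,open('w2.pkl','wb'));print(proj(d,[(412,157,154)]))
go(412,157,360,16.4)"
```

```text
[[307.47718769 288.07633487]]
t 2.33 pos [428.8 154.3 398.5] yaw 16.73 tilt_mrad [-0.2  1.9] F [-1.6  1.3 -0.6] gap 85.6 j [ 0.31 -0.03 -0.72  1.89 -0.03  1.28 -1.69]
SLIDE cm [-1.53 -0.73  3.85] turn 0.0057 dist 42.1
```

View pics/w2.png

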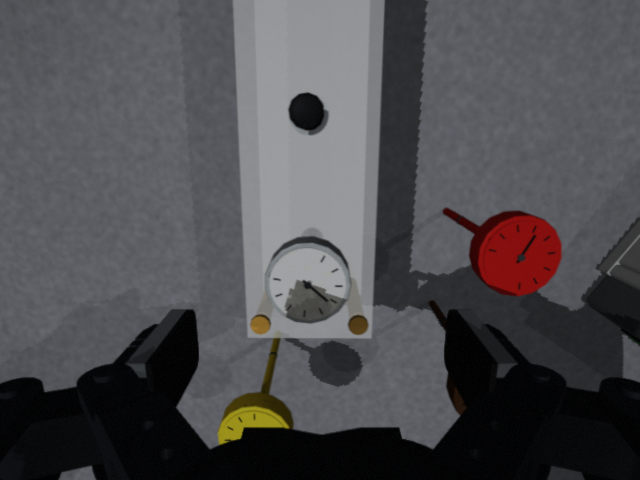

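The wrist view shows the wide white dial at about (308,282) at the near end of the rack. The spatula is at (307,111), and the look-alikes are clear of the jaws.

```bash
python3 -c "
from h import *
import pickle
d=pickle.load(open('w2.pkl','rb'))
g=cv2.cvtColor(d['image'],cv2.COLOR_RGB2GRAY)
h=cv2.HoughCircles(cv2.medianBlur(g[220:345,240:375],3),cv2.HOUGH_GRADIENT,1,50,param1=80,param2=15,minRadius=36,maxRadius=52)
print(h+[240,220,0])
c=h[0,0][:2]+[240,220]
print(onz(d,(307,283),154),onz(d,c,154))
p=onz(d,(307,283),154)
print('rack dir',onz(d,(307,111),167)-p)
go(p[0],p[1],370,16.4); go(p[0],p[1],303.5,16.4)"
```

```text
[[[307.5        279.5         43.20000076]]]
[414.77259096 158.08077152 154.        ] [416.80416009 158.38721221 154.        ]
rack dir [85.8332659  24.54668744 13.        ]
t 2.33 pos [428.8 154.3 398.5] yaw 16.73 tilt_mrad [-0.2  1.9] F [-1.6  1.3 -0.6] gap 85.6 j [ 0.31 -0.03 -0.72  1.89 -0.03  1.28 -1.69]
SLIDE cm [-1.24 -0.76  2.85] turn 0.0057 dist 32.0
t 2.33 pos [428.8 154.3 398.5] yaw 16.73 tilt_mrad [-0.2  1.9] F [-1.6  1.3 -0.6] gap 85.6 j [ 0.31 -0.03 -0.72  1.89 -0.03  1.28 -1.69]
SLIDE cm [-1.24 -0.75  9.5 ] turn 0.0057 dist 96.1
```

{"name": "play_rows", "arguments": {
  "steps": [
    {"slide": [-1.2,-0.75,2],"turn": 0.006},
    {"slide": [-1.24,-0.75,4.5],"turn": 0.006},
    {"slide": [-1.24,-0.75,7],"turn": 0.006},
    {"slide": [-1.24,-0.75,8.5],"turn": 0.006},
    {"slide": [-1.24,-0.75,9],"turn": 0.006}
  ]
}}

```text
time_s: 2.75
eef_pos: [414.9, 156.3, 306.2]
orientation: [0.99, 0.141, -0.002, -0.001]
ft_force: [0.0, -0.2, -1.0]
finger_gap: 85.3
```

```bash
python3 -c "
from h import *
go(414.8,158.1,301.5,16.4)"
```

```text
t 2.75 pos [414.9 156.3 306.2] yaw 16.26 tilt_mrad [-3.7  1.4] F [ 0.  -0.2 -1. ] gap 85.3 j [ 0.29  0.04 -0.75  2.04  0.03  1.08 -1.76]
SLIDE cm [ 0.04 -0.18  0.47] turn -0.0024 dist 5.0
```

```bash
cat >> h.py <<'E'
def settle(n=4):
    for _ in range(n): manip.grab_frame('top')
E
python3 -c "
from h import *
settle(4);go(414.8,158.1,301.5,16.4)"
```

```text
t 2.95 pos [415.6 157.7 309.4] yaw 16.32 tilt_mrad [0.8 2.5] F [0.2 0.8 0.1] gap 85.1 j [ 0.29  0.03 -0.75  2.03  0.02  1.08 -1.76]
SLIDE cm [-0.07 -0.06  0.79] turn -0.0013 dist 8.0
```

{"name": "play_rows", "arguments": {
  "steps": [
    {"slide": [-0.07,-0.06,0.4],"turn": 0},
    {"slide": [-0.07,-0.06,0.8],"turn": 0},
    {"slide": [-0.07,-0.06,0.8],"turn": 0},
    {"slide": [-0.07,-0.06,0.8],"turn": 0}
  ]
}}

```text
time_s: 3.28
eef_pos: [414.7, 158.1, 301.5]
orientation: [0.99, 0.142, 0.001, -0.001]
ft_force: [0.5, -0.3, -0.2]
finger_gap: 85.3
```

{"name": "play_rows", "arguments": {
  "steps": [
    {"slide": [0,0,0],"turn": 0},
    {"slide": [0,0,0],"turn": 0},
    {"slide": [0,0,0],"turn": 0},
    {"slide": [0,0,0],"turn": 0},
    {"slide": [0,0,0],"turn": 0}
  ],
  "fingers": 0
}}

```text
time_s: 3.7
eef_pos: [414.8, 158.2, 302.0]
orientation: [0.99, 0.142, 0.001, -0.001]
ft_force: [-2.1, -1.6, 6.9]
finger_gap: 46.2
```

```bash
python3 -c "
from h import *
settle(4);go(414.8,158.1,301.5,16.4)"
```

```text
t 3.9 pos [414.8 158.2 302. ] yaw 16.33 tilt_mrad [1.2 2.2] F [-1.2 -0.2  6.1] gap 46.1 j [ 0.28  0.04 -0.75  2.04  0.03  1.07 -1.77]
SLIDE cm [-0.    0.01  0.05] turn -0.0013 dist 0.5
```

{"name": "play_rows", "arguments": {
  "steps": [
    {"slide": [0,0,-0.5],"turn": 0},
    {"slide": [0,0,-2],"turn": 0},
    {"slide": [0,0,-4.5],"turn": 0},
    {"slide": [0,0,-7],"turn": 0},
    {"slide": [0,0,-8],"turn": 0}
  ]
}}

```text
time_s: 4.32
eef_pos: [415.1, 158.5, 385.1]
orientation: [0.99, 0.142, 0.002, -0.001]
ft_force: [0.3, -0.3, -1.4]
finger_gap: 46.5
```

```bash
python3 -c "
from h import *
settle(4);go(414.8,158.1,490,16.4)"
```

```text
t 4.52 pos [414.5 157.8 381.1] yaw 16.32 tilt_mrad [0.6 1.7] F [-0.3 -0.4 -2. ] gap 46.4 j [ 0.3  -0.05 -0.73  1.94 -0.04  1.24 -1.7 ]
SLIDE cm [  0.05  -0.03 -10.89] turn -0.0014 dist 108.9
```

{"name": "play_rows", "arguments": {
  "steps": [
    {"slide": [0,0,-2.5],"turn": 0},
    {"slide": [0,0,-5],"turn": 0},
    {"slide": [0,0,-7.5],"turn": 0},
    {"slide": [0,0,-10],"turn": 0},
    {"slide": [0,0,-11],"turn": 0}
  ]
}}

```text
time_s: 4.93
eef_pos: [414.7, 157.7, 492.5]
orientation: [0.99, 0.142, 0.001, -0.001]
ft_force: [0.9, 1.0, -1.2]
finger_gap: 46.3
```

```bash
python3 -c "
from h import *
settle(4);go(500,-60,500,16.4)"
```

```text
t 5.13 pos [414.4 157.4 489.1] yaw 16.31 tilt_mrad [-1.7  1.4] F [ 0.1  0.4 -1.6] gap 46.5 j [ 0.32 -0.12 -0.7   1.77 -0.08  1.46 -1.66]
SLIDE cm [ 2.11 23.27 -1.13] turn -0.0015 dist 233.9
```

{"name": "play_rows", "arguments": {
  "steps": [
    {"slide": [0.2,3,-1.1],"turn": 0},
    {"slide": [0.6,7,-1.1],"turn": 0},
    {"slide": [1,11,-1.1],"turn": 0},
    {"slide": [1.4,15,-1.1],"turn": 0},
    {"slide": [1.8,19,-1.1],"turn": 0}
  ]
}}

```text
time_s: 5.55
eef_pos: [485.1, -21.8, 497.5]
orientation: [0.99, 0.142, -0.002, -0.001]
ft_force: [1.2, 1.5, 0.2]
finger_gap: 46.5
```

```bash
python3 -c "
from h import *
settle(3);go(552.5,-222,500,16.4)"
```

```text
t 5.7 pos [485.5 -23.5 496.7] yaw 15.98 tilt_mrad [-6.4  2.2] F [ 0.7  0.5 -0.4] gap 46.2 j [ 0.47 -0.01 -0.5   1.68 -0.01  1.48 -1.32]
SLIDE cm [ 0.97 20.92 -0.42] turn -0.0073 dist 209.5
```

```bash
python3 -c "
from h import *
settle(5);go(552.5,-222,500,16.4)"
```

```text
t 5.95 pos [484.7 -18.6 499.2] yaw 16.44 tilt_mrad [-2.4  1.4] F [-0.6  0.4 -1.1] gap 46.2 j [ 0.46 -0.02 -0.5   1.67 -0.01  1.48 -1.32]
SLIDE cm [ 0.75 21.43 -0.12] turn 0.0007 dist 214.4
```

{"name": "play_rows", "arguments": {
  "steps": [
    {"slide": [0.2,4,0],"turn": 0},
    {"slide": [0.4,8,0],"turn": 0},
    {"slide": [0.5,12,0],"turn": 0},
    {"slide": [0.6,15,0],"turn": 0},
    {"slide": [0.7,17.5,0],"turn": 0}
  ]
}}

```text
time_s: 6.37
eef_pos: [541.2, -186.3, 498.5]
orientation: [0.99, 0.143, -0.001, -0.001]
ft_force: [0.3, -0.3, -0.6]
finger_gap: 46.1
```

```bash
python3 -c "
from h import *
settle(8);go(552.5,-222,500,16.4)"
```

```text
t 6.77 pos [ 540.9 -182.7  499.3] yaw 16.57 tilt_mrad [-1.8  1.2] F [-0.6  0.7 -1.3] gap 46.2 j [ 0.58  0.16 -0.38  1.49  0.06  1.5  -1.08]
SLIDE cm [-0.01  4.09 -0.08] turn 0.003 dist 40.9
```

{"name": "play_rows", "arguments": {
  "steps": [
    {"slide": [0,1,0],"turn": 0.003},
    {"slide": [0,2,0],"turn": 0.003},
    {"slide": [0,3,0.4],"turn": 0.003},
    {"slide": [0,4.1,0.8],"turn": 0.003},
    {"slide": [0,4.1,0.8],"turn": 0.003}
  ]
}}

```text
time_s: 7.18
eef_pos: [552.5, -225.4, 489.3]
orientation: [0.99, 0.141, -0.002, -0.001]
ft_force: [-0.5, -0.1, -1.6]
finger_gap: 46.5
```

```bash
cat > shot.py <<'E'
from h import *
import pickle,sys
settle(5)
ds={n:grab(n) for n in('scene','top','wrist')};pickle.dump(ds,open(sys.argv[1]+'.pkl','wb'))
go(552.5,-222,500,16.4)
o=manip.get_obs();Rm=R.from_quat(o['orientation']).as_matrix();tip=o['eef_pos']+Rm[:,2]*295
print('nom tip',tip.round(1))
tiles=[]
for n,s in(('wrist',3),('scene',6)):
    d=ds[n];p=proj(d,[tip,(552.5,-222,176)]);print(n,p.round(1).tolist())
    c=p.mean(0);w,h=400//s+1,600//s+1
    x,y=int(np.clip(c[0]-w/2,0,640-w)),int(np.clip(c[1]-h/2,0,480-h));print(n,'origin',x,y,'scale',s)
    t=cv2.resize(d['image'][y:y+h,x:x+w],None,fx=s,fy=s,interpolation=cv2.INTER_CUBIC)[:600,:400]
    tiles.append(cv2.convertScaleAbs(t,alpha=1.4))
cv2.imwrite('pics/%s.png'%sys.argv[1],cv2.cvtColor(np.hstack(tiles),cv2.COLOR_RGB2BGR))
E
python3 shot.py a1
```

```text
t 7.58 pos [ 552.6 -221.6  491.5] yaw 16.44 tilt_mrad [-1.5  1.2] F [ 0.5  0.6 -0.8] gap 46.1 j [ 0.6   0.22 -0.36  1.45  0.07  1.49 -1.04]
SLIDE cm [-0.03  0.04 -0.85] turn 0.0007 dist 8.5
nom tip [ 552.2 -221.2  196.5]
wrist [[319.7, 238.8], [321.0, 231.6]]
wrist origin 253 134 scale 3
scene [[249.0, 205.4], [249.7, 210.6]]
scene origin 215 157 scale 6
```

View pics/a1.png

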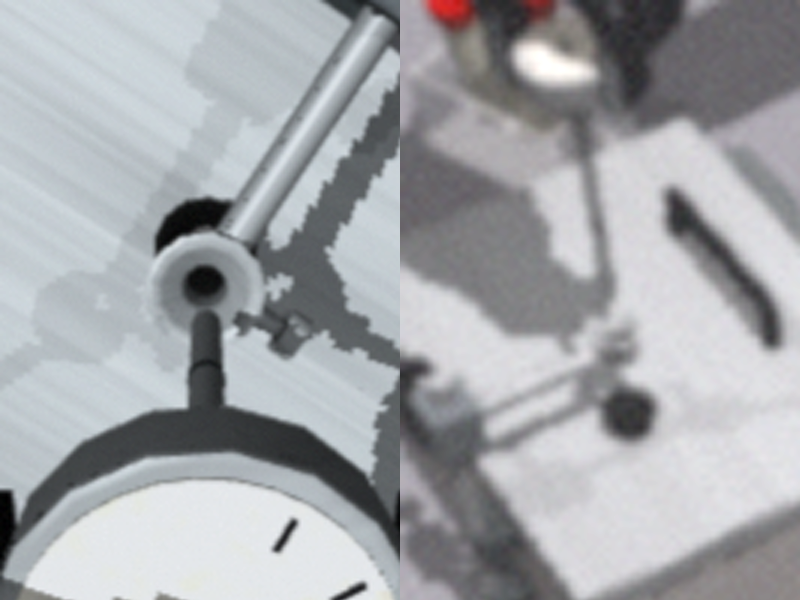

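The wrist view (left tile) shows the tip at (321.7,238) and the funnel rim centre at (321.7,229.3). They are in line laterally. The scene view (right tile) shows the tip at (249,207), just above the funnel.

```bash
python3 -c "
from h import *
import pickle
ds=pickle.load(open('a1.pkl','rb'));d=ds['wrist']
t=onz(d,(321.7,238.2),197);g=onz(d,(321.7,229.3),176);print(t,g,g-t)
print('scene',onz(ds['scene'],(249.2,206.5),197))
c,s=np.cos(np.radians(16.44)),np.sin(np.radians(16.44))
e=(g-t)[:2];print('tool dx,dy mm',c*e[0]+s*e[1],s*e[0]-c*e[1])
# stem upright? ring mark at z 242 vs tip, crop (206,362)
print('ring',onz(d,(253+206/3,134+362/3),242))
# dial: hough of face for axis position in tool frame
print(proj(d,[(552.2,-221.2,344)]))"
```

```text
[ 553.10670122 -222.32256106  197.        ] [ 554.25817559 -221.97720598  176.        ] [  1.15147437   0.34535508 -21.        ]
scene [ 555.18349951 -217.33343953  197.        ]
tool dx,dy mm 1.202137543951355 -0.005355757324330357
ring [ 554.95607035 -221.76246419  242.        ]
[[317.39070135 353.24683478]]
```

{"name": "play_rows", "arguments": {
  "steps": [
    {"slide": [0.1,0,0.3],"turn": 0},
    {"slide": [0.2,0,0.6],"turn": 0},
    {"slide": [0.2,0,1],"turn": 0},
    {"slide": [0.2,0,1.3],"turn": 0},
    {"slide": [0.2,0,1.3],"turn": 0}
  ]
}}

```text
time_s: 8.0
eef_pos: [554.4, -221.0, 477.4]
orientation: [0.99, 0.143, -0.001, -0.001]
ft_force: [0.9, 0.8, -0.9]
finger_gap: 46.0
```

```bash
python3 shot.py a2; python3 - <<'E'
from h import *
import pickle
ds=pickle.load(open('a2.pkl','rb'))
cv2.imwrite('pics/a2b.png',cv2.cvtColor(cv2.convertScaleAbs(cv2.resize(ds['wrist']['image'][190:310,240:400],None,fx=5,fy=5,interpolation=cv2.INTER_CUBIC),alpha=1.4),cv2.COLOR_RGB2BGR))
E
```

```text
t 8.4 pos [ 554.5 -221.   478.6] yaw 16.44 tilt_mrad [-1.3  1. ] F [ 0.1 -0.  -1.3] gap 46.2 j [ 0.6   0.22 -0.36  1.47  0.08  1.47 -1.04]
SLIDE cm [-0.22  0.03 -2.14] turn 0.0006 dist 21.5
nom tip [ 554.1 -220.7  183.6]
wrist [[319.6, 238.8], [320.8, 238.9]]
wrist origin 253 138 scale 3
scene [[249.2, 209.2], [249.7, 210.6]]
scene origin 215 159 scale 6
```

View pics/a2b.png

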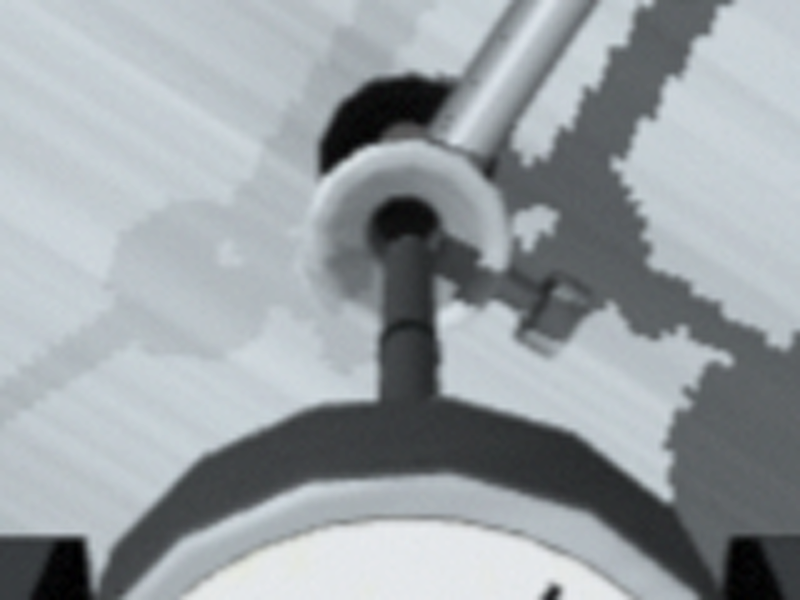

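```bash
python3 -c "
from h import *
import pickle
d=pickle.load(open('a2.pkl','rb'))['wrist']
print('rim',onz(d,(321,238),176),'bore',onz(d,(321,236),168))
cam=ray(d,(0,0))[0]
ux=np.array([np.cos(.287),np.sin(.287),0]);
for z0 in(182,183.6,186):
  b=[]
  for X in(550,552,554):
    for Y in(-221,):
      c=np.array([X,Y,z0+3.25]);v=(c-cam);v/=np.linalg.norm(v);n=ux-v*(ux@v);n/=np.linalg.norm(n)
      b.append((X,proj(d,[c+3.25*n]).round(1).tolist()))
  print(z0,b)
"
```

```text
rim [ 553.1182148  -221.97232414  176.        ] bore [ 552.57329782 -222.12093961  168.        ]
182 [(550, [[318.2, 240.5]]), (552, [[319.1, 237.6]]), (554, [[319.9, 234.8]])]
183.6 [(550, [[318.2, 241.1]]), (552, [[319.1, 238.2]]), (554, [[319.9, 235.4]])]
186 [(550, [[318.2, 242.0]]), (552, [[319.0, 239.1]]), (554, [[319.9, 236.3]])]
```

{"name": "play_rows", "arguments": {
  "steps": [
    {"slide": [0,0,0.4],"turn": 0},
    {"slide": [0,0,0.8],"turn": 0},
    {"slide": [0,0,1.2],"turn": 0},
    {"slide": [0,0,1.6],"turn": 0},
    {"slide": [0,0,1.8],"turn": 0}
  ]
}}

```text
time_s: 8.82
eef_pos: [554.4, -221.0, 459.6]
orientation: [0.99, 0.143, -0.001, -0.001]
ft_force: [-0.3, -0.1, -0.9]
finger_gap: 46.0
```

```bash
python3 -c "
from h import *
settle(4);go(554.5,-221,420,16.4)"
```

```text
t 9.02 pos [ 554.5 -221.   460.7] yaw 16.44 tilt_mrad [-1.2  1. ] F [-0.2 -0.2 -0. ] gap 46.3 j [ 0.6   0.23 -0.36  1.5   0.08  1.43 -1.04]
SLIDE cm [0.   0.01 4.07] turn 0.0007 dist 40.7
```

{"name": "play_rows", "arguments": {
  "steps": [
    {"slide": [0,0,0.6],"turn": 0},
    {"slide": [0,0,1.2],"turn": 0},
    {"slide": [0,0,1.8],"turn": 0},
    {"slide": [0,0,2.4],"turn": 0},
    {"slide": [0,0,3],"turn": 0}
  ]
}}

```text
time_s: 9.43
eef_pos: [554.4, -220.9, 429.8]
orientation: [0.99, 0.143, -0.001, -0.001]
ft_force: [0.0, -0.1, -1.1]
finger_gap: 45.9
```

```bash
python3 shot.py a3
```

```text
t 9.83 pos [ 554.6 -220.9  431.1] yaw 16.44 tilt_mrad [-0.6  0.9] F [-0.7 -0.1 -0.3] gap 46.1 j [ 0.6   0.24 -0.36  1.54  0.08  1.38 -1.04]
SLIDE cm [-0.23  0.04 -6.89] turn 0.0007 dist 69.0
nom tip [ 554.4 -220.7  136.1]
wrist [[319.5, 238.8], [320.5, 259.7]]
wrist origin 253 148 scale 3
scene [[251.2, 221.1], [249.7, 210.6]]
scene origin 216 165 scale 6
```

View pics/a3.png

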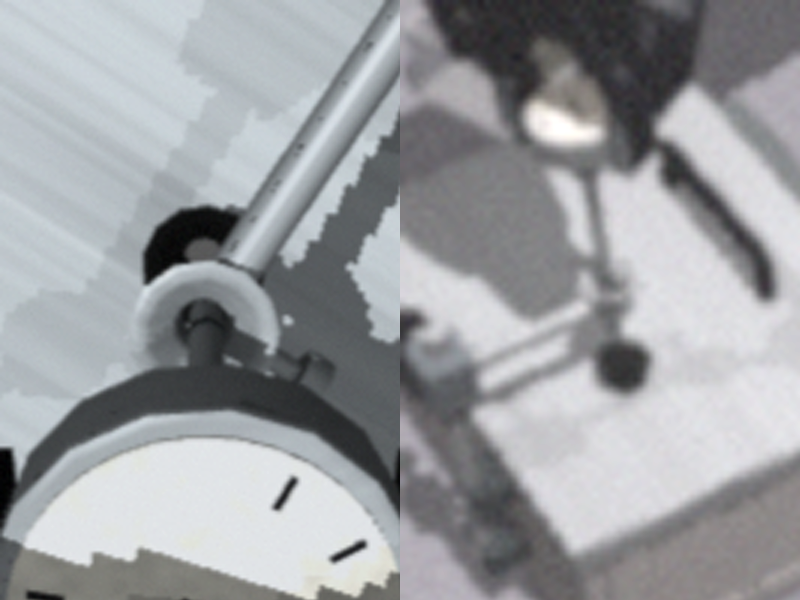

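The stem is inside the sleeve at wrist (321,257), there is no side force, and the scene view shows it upright. I'll continue down to the port.

{"name": "play_rows", "arguments": {
  "steps": [
    {"slide": [0,0,0.5],"turn": 0},
    {"slide": [0,0,1],"turn": 0},
    {"slide": [0,0,1.5],"turn": 0},
    {"slide": [0,0,1.9],"turn": 0},
    {"slide": [0,0,2.3],"turn": 0}
  ]
}}

```text
time_s: 10.25
eef_pos: [554.5, -220.9, 407.3]
orientation: [0.99, 0.143, -0.001, -0.001]
ft_force: [0.5, 0.1, -1.5]
finger_gap: 46.1
```

```bash
python3 -c "
from h import *
settle(4);go(554.5,-221,372,16.4)"
```

```text
t 10.45 pos [ 554.5 -220.9  408. ] yaw 16.44 tilt_mrad [-0.9  0.9] F [ 0.2 -0.  -1.4] gap 46.2 j [ 0.6   0.25 -0.36  1.58  0.09  1.33 -1.05]
SLIDE cm [-0.    0.01  3.6 ] turn 0.0007 dist 36.0
```

{"name": "play_rows", "arguments": {
  "steps": [
    {"slide": [0,0,0.5],"turn": 0},
    {"slide": [0,0,1],"turn": 0},
    {"slide": [0,0,1.5],"turn": 0},
    {"slide": [0,0,2],"turn": 0},
    {"slide": [0,0,2.5],"turn": 0}
  ]
}}

```text
time_s: 10.87
eef_pos: [554.4, -220.9, 382.3]
orientation: [0.99, 0.143, -0.001, -0.001]
ft_force: [-1.3, -0.4, -1.6]
finger_gap: 46.4
```

```bash
python3 -c "
from h import *
settle(5);go(554.5,-221,372,16.4)"
```

```text
t 11.12 pos [ 554.6 -220.9  383.1] yaw 16.44 tilt_mrad [-0.6  0.9] F [-0.2 -0.4 -1.2] gap 46.2 j [ 0.6   0.26 -0.36  1.61  0.09  1.28 -1.05]
SLIDE cm [-0.01  0.01  1.11] turn 0.0007 dist 11.1
```

{"name": "play_rows", "arguments": {
  "steps": [
    {"slide": [0,0,0.4],"turn": 0},
    {"slide": [0,0,0.7],"turn": 0},
    {"slide": [0,0,1],"turn": 0},
    {"slide": [0,0,1.1],"turn": 0},
    {"slide": [0,0,1.1],"turn": 0}
  ]
}}

```text
time_s: 11.53
eef_pos: [554.5, -220.9, 371.6]
orientation: [0.99, 0.143, -0.001, -0.001]
ft_force: [0.4, 0.3, -1.7]
finger_gap: 46.6
```

```bash
python3 - <<'E'
from h import *
import pickle
settle(5);go(554.5,-221,372,16.4)
ds={n:grab(n) for n in('scene','top','wrist')};pickle.dump(ds,open('f.pkl','wb'))
s=ds['scene'];print(proj(s,[(553,-222,z) for z in(224,208,195,187,176,158,122)]).round(1).tolist())
a=cv2.resize(s['image'][180:240,220:300],None,fx=8,fy=8,interpolation=cv2.INTER_CUBIC)[:480,:440]
b=cv2.resize(ds['wrist']['image'],None,fx=.75,fy=.75)[:,60:420]
h=np.zeros((480,800,3),np.uint8);h[:,:440]=a;h[:360,440:]=b
cv2.imwrite('pics/f.png',cv2.cvtColor(cv2.convertScaleAbs(h,alpha=1.3),cv2.COLOR_RGB2BGR))
E
```

```text
t 11.78 pos [ 554.6 -220.9  372.3] yaw 16.44 tilt_mrad [-0.3  0.8] F [ 0.  -0.7 -0.6] gap 46.2 j [ 0.6   0.27 -0.36  1.63  0.1   1.26 -1.06]
SLIDE cm [-0.02  0.    0.03] turn 0.0007 dist 0.3
[[247.4, 198.2], [248.1, 202.5], [248.7, 205.9], [249.0, 207.9], [249.5, 210.7], [250.3, 215.2], [251.9, 224.0]]
```

View pics/f.png

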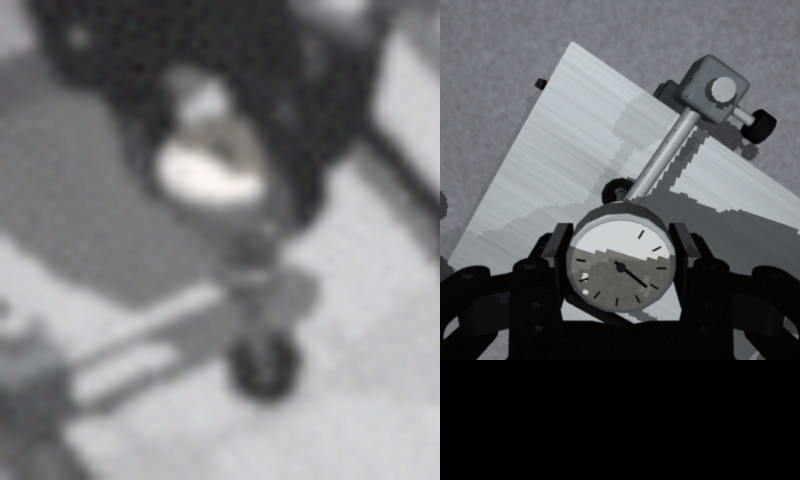

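The final view shows the thermometer held in the guide with the forces near zero. As a last height check, I'll compare the dial's apparent size now with its size in the rack, where its height is known.

```bash
python3 - <<'E'
from h import *
import pickle
w2=pickle.load(open('w2.pkl','rb'));f=pickle.load(open('f.pkl','rb'))['wrist'];a1=pickle.load(open('a1.pkl','rb'))['wrist']
def ell(d,hub,lo):
    g=cv2.GaussianBlur(cv2.cvtColor(d['image'],cv2.COLOR_RGB2GRAY),(3,3),0).astype(float)
    # horizontal profile through hub row
    y=int(hub[1]);print(y,[(x,int(g[y,x])) for x in range(int(hub[0]-lo-12),int(hub[0]-lo+12))]);print([(x,int(g[y,x])) for x in range(int(hub[0]+lo-12),int(hub[0]+lo+12))])
ell(w2,(307,283),42);ell(f,(320,357),72)
def w(d,c,dia,yaw):
    u=np.array([np.sin(yaw),-np.cos(yaw),0])*dia/2;p=proj(d,[np.array(c)+u,np.array(c)-u]);return abs(p[0,0]-p[1,0]).round(1)
print('w2 pred',w(w2,(414.8,158.1,154),48,.29),w(w2,(414.8,158.1,154),46,.29))
for z in(220,222,224,226,228):print(z,w(f,(553.2,-222,z),48,.287),w(f,(553.2,-222,z),46,.287),proj(f,[(553.2,-222,z)]).round(1))
E
```

```text
283 [(253, 142), (254, 142), (255, 142), (256, 142), (257, 141), (258, 141), (259, 141), (260, 142), (261, 143), (262, 145), (263, 145), (264, 137), (265, 126), (266, 123), (267, 127), (268, 134), (269, 145), (270, 155), (271, 160), (272, 161), (273, 161), (274, 161), (275, 161), (276, 162)]
[(337, 159), (338, 160), (339, 160), (340, 160), (341, 160), (342, 161), (343, 161), (344, 159), (345, 151), (346, 140), (347, 132), (348, 125), (349, 113), (350, 102), (351, 105), (352, 116), (353, 121), (354, 123), (355, 127), (356, 135), (357, 144), (358, 150), (359, 151), (360, 147)]
357 [(236, 10), (237, 9), (238, 6), (239, 3), (240, 3), (241, 4), (242, 4), (243, 4), (244, 4), (245, 3), (246, 4), (247, 10), (248, 24), (249, 42), (250, 54), (251, 58), (252, 59), (253, 62), (254, 70), (255, 79), (256, 84), (257, 85), (258, 85), (259, 86)]
[(380, 29), (381, 45), (382, 61), (383, 68), (384, 69), (385, 69), (386, 68), (387, 66), (388, 63), (389, 62), (390, 62), (391, 61), (392, 57), (393, 45), (394, 26), (395, 10), (396, 5), (397, 4), (398, 3), (399, 3), (400, 3), (401, 3), (402, 2), (403, 3)]
w2 pred 87.5 83.8
220 146.5 140.4 [[320.4 349.8]]
222 148.6 142.4 [[320.4 353. ]]
224 150.7 144.4 [[320.3 356.1]]
226 152.9 146.6 [[320.3 359.4]]
228 155.2 148.8 [[320.3 362.8]]
```

```bash
python3 -c "
from h import *
go(554.5,-221,372,16.4);print(manip.sign_off())"
```

```text
t 11.93 pos [ 554.6 -220.9  372.3] yaw 16.44 tilt_mrad [-0.5  0.8] F [ 0.   0.6 -1.1] gap 46.3 j [ 0.6   0.27 -0.36  1.63  0.1   1.26 -1.06]
SLIDE cm [-0.01  0.    0.03] turn 0.0007 dist 0.3
the job is handed in; nothing more can be done
None
```

I gripped the wide white dial thermometer by its rim and lifted it from the rack. I then fed its stem down through the guide sleeve and the lid port, and handed the job in at 11.9 s while still holding it.

- **Position:** The last reading put the TCP at z = 372.3. With the offset measured when the nut sat on the rack, the ring mark should be at about 122 mm, level with the port mouth.
- **Upright and still:** The tool was tilted by less than 1 mrad. External force stayed at about the thermometer's own weight or less throughout the insertion, so there was no sign of rubbing. The grip gap held steady at about 46 mm.
- **Checks on height:** The ring mark was not visible in the final pictures, so its level comes from the arm's position, not from seeing it. In the wrist view the dial's hub position agreed to under 1 mm. The dial's apparent size suggested about 2 mm lower, with an uncertainty of roughly 1.5 to 2 mm.
- **Scene camera disagreement:** The scene camera differed by about 3 pixels from the calibration and suggested about 3 mm higher. I judged that too coarse to act on, so I kept the arm's figure.

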